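Find the rotor's heavy side on the balancing stand

TASK

The rotor on the balancing stand is heavier on one side, and nothing shows which: pull the grey brake knob fully out to free it, then turn the rotor by its rim and find by feel where its heavy side is, allowing for the bearing's drag, which stops it well short of the true bottom from either side. Finish while gripping the rim and holding the rotor still with its heavy side straight down, to within 12 degrees, ready for the colleague who marks it. Leave the brake out and the other things on the bench alone.

Things in the scene. Friction and masses are not known exactly. Their poses are not given: they have to be found in the camera images.
- stand: Fixed balancing stand. White base plate 150 (x) x 320 (y) x 16 mm, from 115 mm on -y to 205 on +y; origin on the bench under the axle. Its x axis runs along the rotor's horizontal axle, y towards the brake knob, z up; turned up to 17 degrees. Posts 14 mm thick (x), 34 wide (y), 47 to 61 mm either side of the disc's mid plane, end 14 mm above the axle.
- axle (a point): Centre of the rotor disc, 125 mm above the bench; axes as the stand's. The disc is bare aluminium, 130 mm in diameter, 12 mm thick; its top, 190 mm above the bench, can be pinched with a finger on each face anywhere over the upper third. Each face has six round dark recesses, evenly spaced, and one dark straight index bar, 40 mm long, 6 wide, set flush, from 22 to 62 mm off the axle.
- rotor (a joint): The rotor's angle, rad, no end stops, right-handed about the stand's x: as it grows the top of the rim moves to the stand's -y. At 0 the index bar points up. With the brake out and left free it turns slowly towards heavy side down, hardly swinging through, and rests within 2 s, 17 to 25 degrees short on the side it came from: the drag is alike both ways. It also sticks that near heavy side up.
- brake (a joint): The grey brake knob on the stand's +y side, sliding along the stand's +y; m: 0 fully home (a shoe presses on the rim and holds the rotor), 0.018 fully out at its stop (brake off). Coming out it clicks past a ridge in the first 10 mm, which takes up to about 10 N, then stays where it is left.
- brake_grip (a point): Middle of the knob's round grip, moving with it: 22 mm in diameter, 30 long, lying along the stand's y, 125 mm above the bench, with a collar 30 mm across and 6 thick on its outer end. At home it lies 150 mm to the stand's +y of the axle; the bracket behind it ends 40 mm from this point, 146 mm high. Can be pinched from above with the fingers closing along the stand's x.
- pickup: Proximity pickup on the base plate straight below the axle, 30 x 30 x 32 mm, origin under its foot. The rotor's heavy side is an unseen insert of 0.2 to 0.3 kg, 46 mm off the axle, at a new angle to the index bar each time. The pickup senses it (counted as contact force with the rotor) only within 12 degrees of straight down, and gives the operator no reading.
- spare_rotor: a spare rotor lying flat, bare metal disc, 100 mm across and 12 thick with a 22 mm high hub; a bystander; origin centre of its underside.
- wrench: steel wrench lying flat; a bystander; origin centre of its underside.
- screwdriver: screwdriver lying flat; a bystander; origin centre of its underside.
- jar: jar, 60 mm across, 85 tall; a bystander; origin centre of its underside.
- calliper: calliper lying flat, 200 mm long; a bystander; origin centre of its underside.
- cup: white plastic cup, 70 mm across, 90 tall; a bystander; origin centre of its underside.
- tray: shallow white tray, 120 x 170 x 25 mm; a bystander; origin centre of its underside.

How it is judged:
By the outcome, as a careful person would: the job done as asked, in the order asked, and still so for the second after the job is handed in, while the arm keeps its last pose, push and grip.
It also fails if it takes over 64 s, if anything falls off the work surface, if the arm or the gripper's body presses on something with over 40 N, if the wrist force passes 120 N, or if a joint passes its speed limit or range.

ROBOT

A 6-joint arm with a two-finger parallel gripper is mounted at the origin on the work surface. World frame = base frame: x ahead of the robot, y to its left, z up, the work surface at z = 0. Lengths are in m, angles in degrees, forces in N, time in s.
With the tool pointing down it reaches from about 0.3 to 0.75 m from the base axis. Payload 8.5 kg.
Tool frame: the origin (TCP) lies midway between the tips of the shut fingers; the grasp point (between the pads) lies behind it (ctrl.pinch_z is the y of the grasp point in the tool frame, in m); y points along the fingers, z is the direction in which the jaws open and shut, and the axes are right-handed (so a half turn about y gives the same grasp; the last joint's range is limited). The gripper opens to 88 mm and grips with 3 to 60 N. Pads are 18 mm wide; open, the fingers measure 123 mm over their backs; the gripper's body (75 mm by 187 mm) begins 45 mm behind the grasp point.
Start: joints at [-12.336, 21.807, 74.336, -0, 83.858, -12.336], TCP at [0.55, 0, 0.239] pointing down, gripper open.
Joint ranges: [-178.18, 178.18], [-50.72, 133.34], [12.68, 142.11], [-81.47, 261.47], [9.98, 163.14], [-165.26, 165.26]. Speed limits (degrees/s): [136.94, 136.94, 180, 180, 180, 180].

INTERFACE

Orientations are given as [roll, pitch, yaw] about the fixed x, y, z axes, in that order (R = Rz(yaw) Ry(pitch) Rx(roll)).
In Python, from bench import ctrl, eyes, workorder gives the robot as it stands.
- The arm moves only by the tool move_arm, never from a script. Its argument "increments" is a list of rows, each a list of 5 numbers: the shift along the tool's x, y, z in mm, then the turn about the tool's y in rad, then the opening, from -1 (shut) to 1 (fully open). A call has 1 to 8 rows; each row is the pose to reach, as a shift and turn from the pose measured when the call began, along the tool's axes at that moment; what a row does not reach only later rows make up. A row lasts 1/12 s, in which the tool goes at most 41.7 mm and 7.16 degrees, less where a joint would pass 70% of its speed; a pose out of reach is approached as far as the arm can. A call with a gripper value outside its range is refused whole. The fingers move at their own pace and stop on an object; "squeeze" is the grip in N (left out, the last holds). Time passes only in rows, so rows that repeat a pose let the fingers close. It gives the time, the measured TCP pose, the force and the opening at its end, in the units of the state.
- ctrl.sense(): the state, without advancing time (a new reading comes with each control period).
- eyes.read_camera(name): name is "scene" or "side" or "wrist"; returns a dict with "img" (400x640x3 uint8, red, green, blue), "z_map" (400x640 float32, m along the optical axis (not along the pixel's ray), 0 where there is no reading), "fx", "fy", "cx", "cy" (pixels), "position" and "rotation" of the camera in the world; the wrist camera has in their place "mount" (4x4, takes a point from camera to tool coordinates, whose origin is the TCP and whose axes are the tool frame's). Camera axes: x right, y up, looking along -z (the intrinsics and any distortion apply to the point x, -y, -z); pixel columns grow to the right and rows downward; lengths in m; the calibration is good to about 2 mm. A picture is of the moment at which its call begins: read the wrist's pose just before it.
- workorder.hand_in(): hands the job in, once; it reports no verdict.
The state is a dict: "time_s": time; "q": joint angles; "dq": joint speeds; "tau": joint torques, N m; "eef_pos": TCP position; "tool_rot": TCP orientation; "force": force on the tool from outside, world axes, zero at the start; "ft_torque": the same for the moment, N m; "finger_gap": opening from 0.0 (shut) to 1.0 (fully open).
Only numpy, scipy, OpenCV 4.12 (cv2) and the standard library are available. Lean on these libraries where they do the work, as an engineer would, in place of code of your own. Each camera call takes 0.05 s, during which the arm holds its last target. There are 200 camera calls.

## Working session

There is one attempt and no reset: what is moved stays moved. The work goes in short steps, Python scripts to look and compute and a tool call to move; the robot and the scene stay as the last step left them, time stands still between calls to the robot, and variables do not carry over. Pictures are saved under pics/ and viewed, about 8 in all and at most 12, crops included, and the job is handed in when it is done.

Besides the shell and the picture viewer there is one more tool, called after "Emit:" as name(argument=value, ...), one argument or row to a line, values as JSON. move_arm: Moves the arm, as the interface text tells. Its arguments: {"type":"object","properties":{"increments":{"type":"array","items":{"type":"array","items":{"type":"number"}}},"squeeze":{"type":"number"}},"required":["increments"]}

```bash
ls; mkdir -p pics; python3 - <<'E'
from bench import ctrl, eyes
import cv2, numpy as np
print(ctrl.sense(), ctrl.pinch_z)
a=eyes.read_camera("scene"); b=eyes.read_camera("side")
for n,d in (("scene",a),("side",b)):
    cv2.imwrite(f"pics/{n}0.png",d["img"][:,:,::-1]); np.savez(f"{n}0.npz",**d); print(n,d["position"],d["rotation"],d["fx"],[k for k in d])
E
```

```text
pics
{'time_s': 0.0, 'q': array([-1.23350710e+01,  2.18408282e+01,  7.43846057e+01,  1.03680978e-03,
        8.38580797e+01, -1.23364911e+01]), 'dq': array([ 0.11876668, -0.14839453, -0.00291499, -0.00202317,  0.03677064,
        0.05305121]), 'tau': array([-6.18006070e-04, -4.37936819e+01, -2.24552107e+01,  7.13253510e-02,
        3.52583989e-02, -8.49877097e-05]), 'eef_pos': array([5.49719705e-01, 7.03831219e-05, 2.38140160e-01]), 'tool_rot': array([-9.00813651e+01,  1.88498011e-02, -8.99987049e+01]), 'force': array([-0.4785053 ,  0.17370482,  0.03404156]), 'ft_torque': array([ 0.06848412, -0.00591358, -0.01406458]), 'finger_gap': 1.000714633115816} -0.0187
scene [ 1.18847455 -0.14541028  1.21396622] [31.63405128 -0.40630965 83.9087462 ] 447.57310201204405 ['img', 'z_map', 'fx', 'fy', 'cx', 'cy', 'position', 'rotation']
side [-0.16377373 -0.73903348  1.09122815] [ 43.53871622   0.27911196 -44.34137276] 398.12598994925065 ['img', 'z_map', 'fx', 'fy', 'cx', 'cy', 'position', 'rotation']
```

View pics/scene0.png

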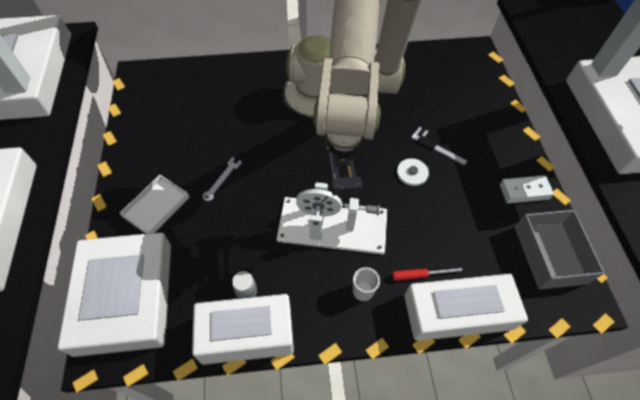

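View pics/side0.png

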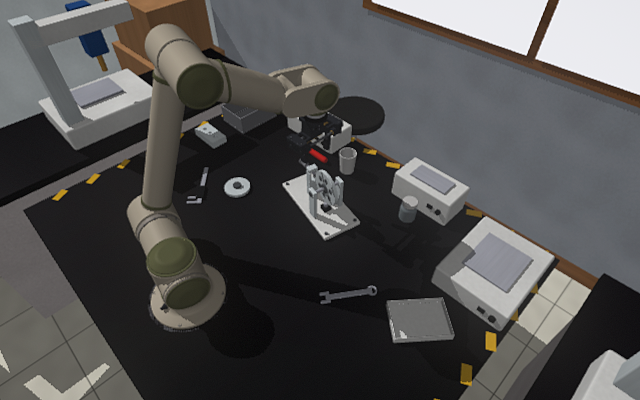

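```bash
cat > h.py <<'E'
import numpy as np, cv2
from scipy.spatial.transform import Rotation as R
def rot(rpy): return R.from_euler("xyz",rpy,degrees=True).as_matrix()
def cloud(d,T=None):
    z=d["z_map"].astype(float); v,u=np.mgrid[:z.shape[0],:z.shape[1]]
    p=np.stack([(u-d["cx"])/d["fx"]*z,-(v-d["cy"])/d["fy"]*z,-z],-1)
    return p@rot(d["rotation"]).T+d["position"]
def proj(d,P):
    c=(np.atleast_2d(P)-d["position"])@rot(d["rotation"]); s=-c[:,2]
    return np.c_[d["cx"]+d["fx"]*c[:,0]/s, d["cy"]-d["fy"]*c[:,1]/s]
E
python3 - <<'E'
from h import *
for n in ("scene","side"):
    d=dict(np.load(n+"0.npz")); P=cloud(d); im=d["img"].astype(int)
    u=np.zeros(P.shape[:2],bool); 
    if n=="scene": u[185:260,270:395]=1
    else: u[170:245,275:365]=1
    m=u&(d["z_map"]>0)&(P[...,2]>.008)&(P[...,2]<.026)&(im.min(-1)>110)
    q=P[m]; r=cv2.minAreaRect((q[:,:2]*1000).astype(np.float32)); print(n,m.sum(),r,cv2.boxPoints(r),np.median(q[:,2]))
    t=u&(d["z_map"]>0)&(P[...,2]>.165)&(P[...,2]<.2); q=P[t]; print("top",len(q),q.mean(0),q.min(0),q.max(0))
    k=u&(P[...,2]>.1)&(P[...,2]<.15); q=P[k]
    print("mid ymax", q[:,1].max())
E
```

```text
scene 3439 ((558.405517578125, -10.75311279296875), (319.9972839355469, 154.72543334960938), 76.19986724853516) [[ 445.1106  -147.67943]
 [ 595.3696  -184.58696]
 [ 671.70044  126.1732 ]
 [ 521.4414   163.08073]] 0.017392037423303863
top 270 [ 0.55072181 -0.054595    0.17939791] [ 0.53208237 -0.10331197  0.16505388] [ 0.56514444 -0.0031918   0.19384741]
mid ymax 0.11379640209634584
side 1245 ((599.5929565429688, -22.045913696289062), (323.0054016113281, 244.4254913330078), 74.95927429199219) [[ 439.65616  -146.3009  ]
 [ 675.70807  -209.73068 ]
 [ 759.5298    102.209076]
 [ 523.47784   165.63885 ]] 0.016620908452605
top 134 [ 0.54329622 -0.06096337  0.17954667] [ 0.53005483 -0.10922899  0.16521835] [ 0.55912338 -0.00609842  0.19480871]
mid ymax 0.058157240234484875
```

Emit:
move_arm(
  increments=[
    [-30,0,11,0.08,1],
    [-60,0,22,0.16,1],
    [-91,0,33.5,0.241,1],
    [-91,0,33.5,0.241,1],
    [-91,0,33.5,0.241,1],
    [-91,0,33.5,0.241,1],
  ],
  squeeze=30,
)

```text
time_s: 0.6
eef_pos: [0.583, 0.0907, 0.2378]
tool_rot: [-90.1, -0.0, -103.7]
force: [0.6, 0.1, 0.1]
finger_gap: 1.003
```

```bash
cat >> h.py <<'E'
def wrist(name):
    from bench import ctrl, eyes
    s=ctrl.sense(); d=eyes.read_camera("wrist"); M=d["mount"]
    Rt=rot(s["tool_rot"]); W=np.eye(4); W[:3,:3]=Rt@M[:3,:3]; W[:3,3]=Rt@M[:3,3]+s["eef_pos"]
    d["position"]=W[:3,3]; d["rotation"]=R.from_matrix(W[:3,:3]).as_euler("xyz",degrees=True)
    cv2.imwrite("pics/"+name+".png",d["img"][:,:,::-1]); np.savez(name+".npz",**d)
    return s,d
E
python3 - <<'E'
from h import *
s,d=wrist("w1"); print(s["eef_pos"],s["tool_rot"],s["time_s"],d["position"],d["rotation"])
print(proj(d,[[.5833,.0912,.136]]))
E
```

```text
[0.58299744 0.09074036 0.23781844] [-9.01202299e+01 -3.13898410e-02 -1.03745060e+02] 0.6 [0.6032477  0.17102344 0.38415184] [-18.64414519   0.0757625  -13.73587732]
[[323.92714842 208.02847346]]
```

View pics/w1.png

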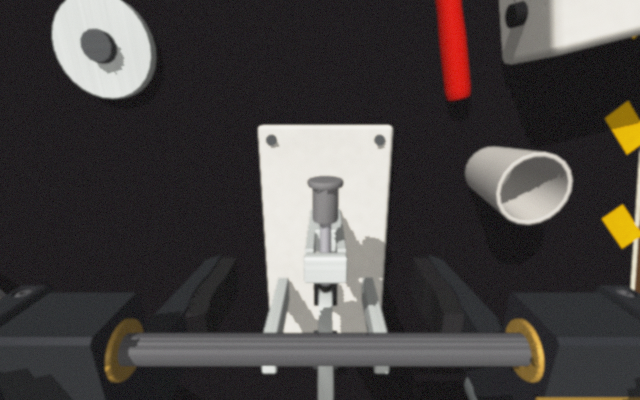

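Emit:
move_arm(
  increments=[
    [0,40,0,0,0.3],
    [0,80,0,0,0],
    [0,115,0,0,0],
    [0,131,0,0,0],
    [0,131,0,0,0],
    [0,131,0,0,-1],
    [0,131,0,0,-1],
    [0,131,0,0,-1],
  ],
  squeeze=35,
)

```text
time_s: 1.32
eef_pos: [0.5836, 0.0899, 0.1089]
tool_rot: [-89.9, 0.0, -103.8]
force: [-0.3, 0.2, 1.0]
finger_gap: 0.421
```

Emit:
move_arm(
  increments=[
    [0,0,0,0,-1],
    [0,0,0,0,-1],
  ],
)

```text
time_s: 1.48
eef_pos: [0.5841, 0.0898, 0.1103]
tool_rot: [-89.8, 0.0, -103.8]
force: [-1.2, -0.2, 0.4]
finger_gap: 0.268
```

Emit:
move_arm(
  increments=[
    [0,3,0,0,-1],
    [0,3,0,0,-1],
    [0,3,0,0,-1],
    [0,3,0,0,-1],
    [-4,3,0,0,-1],
    [-8,3,0,0,-1],
    [-12,3,0,0,-1],
    [-15,3,0,0,-1],
  ],
)

```text
time_s: 2.15
eef_pos: [0.5874, 0.1047, 0.1097]
tool_rot: [-89.7, 0.0, -103.8]
force: [-9.2, -0.1, 17.3]
finger_gap: 0.242
```

Emit:
move_arm(
  increments=[
    [-3,0,0,0,-1],
    [-5,0,0,0,-1],
    [-5,0,0,0,-1],
    [-5,0,0,0,-1],
  ],
)

```text
time_s: 2.48
eef_pos: [0.5879, 0.1076, 0.1101]
tool_rot: [-89.8, -0.2, -103.8]
force: [-5.7, -11.5, 4.4]
finger_gap: 0.241
```

Emit:
move_arm(
  increments=[
    [-4,0,0,0,-1],
    [-4,0,0,0,-1],
    [-4,0,0,0,-1],
  ],
)

```text
time_s: 2.73
eef_pos: [0.5878, 0.1076, 0.1101]
tool_rot: [-89.9, -0.6, -103.8]
force: [-7.7, -20.9, 3.4]
finger_gap: 0.242
```

Emit:
move_arm(
  increments=[
    [0,0,0,0,-1],
    [0,0,0,0,0.1],
    [0,0,0,0,0.1],
    [0,0,0,0,0.1],
    [0,-40,0,0,0.1],
    [0,-80,0,0,0],
    [0,-112,0,0,0],
    [0,-112,0,0,0],
  ],
)

```text
time_s: 3.4
eef_pos: [0.59, 0.1095, 0.2292]
tool_rot: [-89.2, -0.5, -103.8]
force: [0.3, -0.4, 0.3]
finger_gap: 0.499
```

```bash
python3 - <<'E'
from bench import ctrl, eyes
from h import *
d=eyes.read_camera("scene"); np.savez("s1.npz",**d); e=eyes.read_camera("side"); np.savez("e1.npz",**e)
d0=dict(np.load("scene0.npz")); e0=dict(np.load("side0.npz"))
c=lambda im,r,k: cv2.resize(im[r[0]:r[1],r[2]:r[3],::-1],None,fx=k,fy=k,interpolation=cv2.INTER_CUBIC)
A=(180,240,290,390); B=(160,220,295,365)
top=np.hstack([c(d0["img"],A,4),c(d["img"],A,4)]); bot=np.hstack([c(e0["img"],B,4),c(e["img"],B,4)])
bot=np.pad(bot,((0,0),(0,top.shape[1]-bot.shape[1]),(0,0))); cv2.imwrite("pics/c1.png",np.vstack([top,bot])); print(ctrl.sense()["time_s"])
E
```

```text
3.5
```

View pics/c1.png

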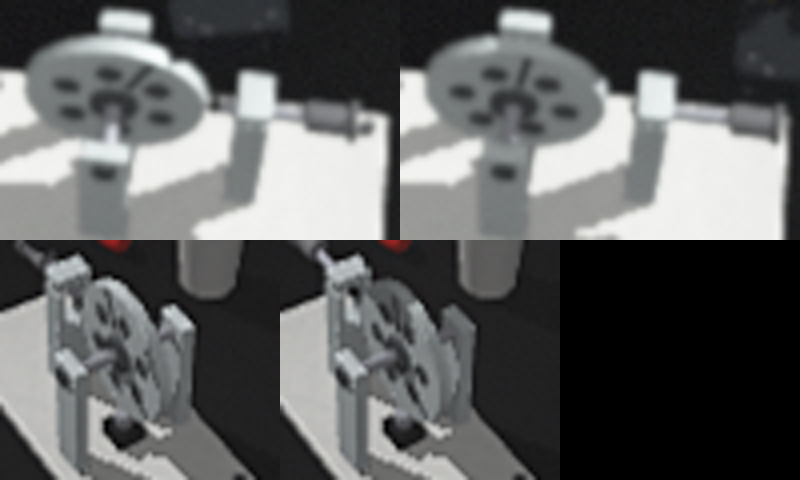

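Emit:
move_arm(
  increments=[
    [0,0,0,0,0],
    [0,0,0,0,0],
    [0,0,0,0,0],
    [0,0,0,0,0],
    [0,0,0,0,0],
    [0,0,0,0,0],
    [0,0,0,0,0],
    [0,0,0,0,0],
  ],
)

```text
time_s: 4.17
eef_pos: [0.5882, 0.1093, 0.2229]
tool_rot: [-89.7, -0.6, -103.8]
force: [-0.5, 0.1, -0.1]
finger_gap: 0.494
```

```bash
cat >> h.py <<'E'
AX=np.array([.5475,-.0545,.125]); YAW=-13.8
Sx=np.array([np.cos(np.radians(YAW)),np.sin(np.radians(YAW)),0]); Sy=np.array([-Sx[1],Sx[0],0])
def front(d,side,ax=AX,k=2,h=70):
    "rectified face seen with stand +y to the right, z up, k px/mm"
    a=np.arange(-h,h,1/k)/1000; Y,Z=np.meshgrid(a,-a)
    P=ax+side*.006*Sx+Y[...,None]*Sy+Z[...,None]*np.array([0,0,1])
    uv=proj(d,P.reshape(-1,3)).reshape(Y.shape+(2,)).astype(np.float32)
    g=cv2.cvtColor(d["img"],cv2.COLOR_RGB2GRAY)
    return cv2.remap(g,uv[...,0],uv[...,1],cv2.INTER_CUBIC)
def snap(name):
    from bench import ctrl, eyes
    d=eyes.read_camera("scene"); e=eyes.read_camera("side"); np.savez("s"+name+".npz",**d); np.savez("e"+name+".npz",**e)
    print(ctrl.sense()["time_s"]); return d,e
E
python3 - <<'E'
from h import *
snap("2")
L=lambda n: dict(np.load(n+".npz"))
im=np.vstack([np.hstack([front(L(n),1) for n in ("scene0","s1","s2")][:]) , np.hstack([front(L(n),-1) for n in ("side0","e1","e2")])])
im=cv2.resize(im,None,fx=.93,fy=.93); cv2.imwrite("pics/f1.png",im)
E
```

```text
4.2667
```

View pics/f1.png

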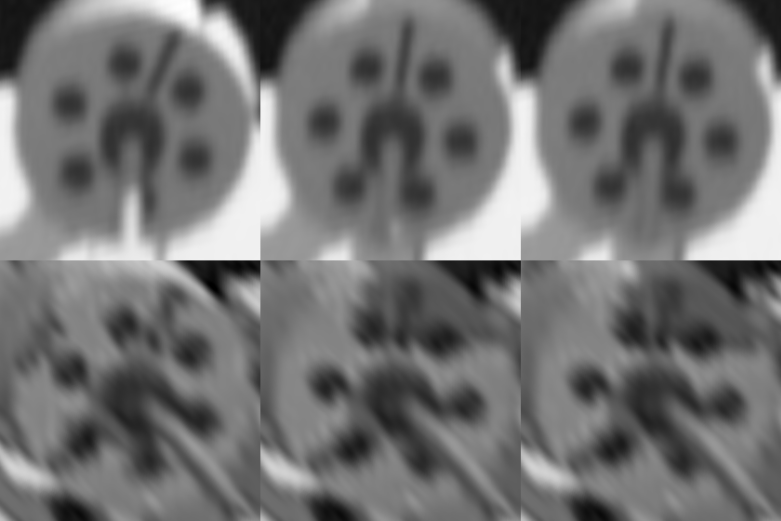

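Emit:
move_arm(
  increments=[
    [35,0,0,0,0],
    [70,0,0,0,0],
    [105,0,0,0,0],
    [134,10,-0.5,0,0],
    [134,45,-0.5,0,0],
    [134,78,-0.5,0,0],
    [134,78,-0.5,0,0],
    [134,78,-0.5,0,0],
  ],
  squeeze=20,
)

```text
time_s: 4.93
eef_pos: [0.5555, -0.0215, 0.1462]
tool_rot: [-89.9, -0.6, -103.8]
force: [-0.4, -0.6, 0.8]
finger_gap: 0.499
```

```bash
cat >> h.py <<'E'
def angle(d,side=1,mask=None):
    "rotor angle, deg, from bar+recess template on the rectified face"
    f=cv2.GaussianBlur(front(d,side),(0,0),2).astype(np.float32); best=[]
    for dy in (-4,-2,0,2,4):
      for dz in (-4,-2,0,2,4):
        pol=cv2.warpPolar(f,(65,720),(140+dy,140+dz),130,cv2.INTER_LINEAR)[:,26:62]  # row: cw angle/2 from +y, col r mm
        pol=pol-np.median(pol)
        pol=np.clip(pol,-60,20)
        T=np.zeros((720,36),np.float32); r=np.arange(26,62)
        for a in range(-360,360):
            ph=np.radians(a/2)
            for k in range(6):
                c=np.radians(30+60*k); D=np.hypot(r*np.cos(ph)-36*np.cos(c), r*np.sin(ph)-36*np.sin(c)); T[a%720][D<8]=-1
            T[a%720][np.abs(r*np.sin(ph))*(1 if np.cos(ph)>0 else 9)<3]=-1
        T=cv2.GaussianBlur(np.vstack([T]*3),(0,0),2)[720:1440]; T-=T.mean()
        sc=[(pol*np.roll(T,s,0)).sum() for s in range(720)]; s=int(np.argmax(sc)); best.append((max(sc),-(s/2)-90,dy,dz))
    b=max(best); return (b[1]+180)%360-180, b[2:], round(b[0])
E
python3 - <<'E'
from h import *
L=lambda n: dict(np.load(n+".npz"))
for n in ("scene0","s1","s2"): print(n,angle(L(n)))
from bench import ctrl; print(ctrl.sense()["eef_pos"],ctrl.sense()["tool_rot"])
E
```

```text
scene0 (-22.5, (4, 2), 140670)
s1 (-8.0, (2, 2), 156781)
s2 (-8.0, (2, 2), 156101)
[ 0.55552742 -0.0215343   0.14616597] [ -89.86386931   -0.59708517 -103.82414041]
```

Emit:
move_arm(
  increments=[
    [0,0,0,0,-1],
    [0,0,0,0,-1],
    [0,0,0,0,-1],
    [0,0,0,0,-1],
    [0,0,0,0,-1],
    [0,0,0,0,-1],
  ],
)

```text
time_s: 5.43
eef_pos: [0.5562, -0.0215, 0.1469]
tool_rot: [-89.7, -0.6, -103.8]
force: [3.0, -0.0, 1.7]
finger_gap: 0.133
```

Emit:
move_arm(
  increments=[
    [3.7,-2.8,0,0,-1],
    [7.8,-5.5,0,0,-1],
    [12,-7.7,0,0,-1],
    [16,-9.4,0,0,-1],
    [20.5,-10.8,0,0,-1],
    [24.8,-11.7,0,0,-1],
    [29.5,-12.3,0,0,-1],
    [34,-12.5,0,0,-1],
  ],
)

```text
time_s: 6.1
eef_pos: [0.5484, -0.0536, 0.1597]
tool_rot: [-89.7, -0.4, -103.8]
force: [5.4, 5.8, -4.4]
finger_gap: 0.132
```

Emit:
move_arm(
  increments=[
    [5.7,0.2,0,0,-1],
    [10.3,0.8,0,0,-1],
    [14.8,1.8,0,0,-1],
    [19.3,3.2,0,0,-1],
    [23.6,5,0,0,-1],
    [27.7,7.2,0,0,-1],
    [31.6,9.7,0,0,-1],
    [35.3,12.5,0,0,-1],
  ],
)

```text
time_s: 6.77
eef_pos: [0.5404, -0.0869, 0.1478]
tool_rot: [-89.7, -0.3, -103.8]
force: [4.9, 8.4, 0.5]
finger_gap: 0.132
```

```bash
python3 - <<'E'
from h import *
from bench import ctrl
d,e=snap("3"); print(ctrl.sense()["force"],ctrl.sense()["eef_pos"]); print(angle(d)); 
cv2.imwrite("pics/f3.png",np.hstack([cv2.resize(front(d,1),None,fx=1.2,fy=1.2),cv2.resize(front(e,-1),None,fx=1.2,fy=1.2)]))
E
```

```text
6.8667
[ 4.1393768   6.6982564  -2.31576264] [ 0.54021107 -0.08732124  0.14743896]
(126.5, (4, 4), 92282)
```

View pics/f3.png

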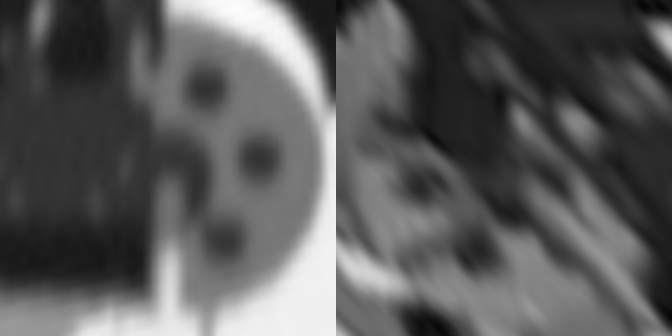

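Emit:
move_arm(
  increments=[
    [0,0,0,0,0],
    [0,0,0,0,0],
    [0,0,0,0,0],
    [0,-40,0,0,0],
    [0,-75,0,0,0],
    [35,-75,0,0,0],
    [70,-75,0,0,0],
    [100,-75,0,0,0],
  ],
)

```text
time_s: 7.53
eef_pos: [0.5155, -0.1855, 0.2237]
tool_rot: [-89.6, -0.4, -103.8]
force: [1.1, -0.6, -0.1]
finger_gap: 0.499
```

Emit:
move_arm(
  increments=[
    [0,0,0,0,0],
    [0,0,0,0,0],
    [0,0,0,0,0],
    [0,0,0,0,0],
    [0,0,0,0,0],
    [0,0,0,0,0],
    [0,0,0,0,0],
    [0,0,0,0,0],
  ],
)

```text
time_s: 8.2
eef_pos: [0.5156, -0.185, 0.2237]
tool_rot: [-89.6, -0.4, -103.7]
force: [-0.3, -0.2, 0.2]
finger_gap: 0.502
```

Emit:
move_arm(
  increments=[
    [0,0,0,0,0],
    [0,0,0,0,0],
    [0,0,0,0,0],
    [0,0,0,0,0],
    [0,0,0,0,0],
    [0,0,0,0,0],
    [0,0,0,0,0],
    [0,0,0,0,0],
  ],
)

```text
time_s: 8.87
eef_pos: [0.5156, -0.1851, 0.2238]
tool_rot: [-89.6, -0.4, -103.7]
force: [1.0, -0.5, -0.4]
finger_gap: 0.502
```

```bash
python3 - <<'E'
from h import *
from bench import ctrl
d,e=snap("4"); print(angle(d),ctrl.sense()["eef_pos"]); 
cv2.imwrite("pics/f4.png",np.hstack([cv2.resize(front(d,1),None,fx=1.2,fy=1.2),cv2.resize(front(e,-1),None,fx=1.2,fy=1.2)]))
E
```

```text
8.9667
(29.5, (2, 0), 128290) [ 0.51560134 -0.18508792  0.22374187]
```

View pics/f4.png

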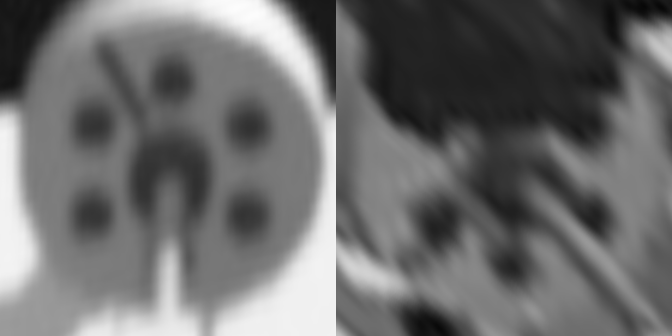

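Emit:
move_arm(
  increments=[
    [-35,0,0,0,0],
    [-70,0,0,0,0],
    [-99,0,0,0,0],
    [-99,10,0,0,0],
    [-99,45,0,0,0],
    [-99,78,0,0,0],
    [-99,78,0,0,0],
    [-99,78,0,0,0],
  ],
)

```text
time_s: 9.63
eef_pos: [0.5392, -0.0894, 0.1448]
tool_rot: [-89.8, -0.3, -103.7]
force: [-0.1, -0.4, 1.0]
finger_gap: 0.502
```

Emit:
move_arm(
  increments=[
    [0,0,0,0,0],
    [0,0,0,0,-1],
    [0,0,0,0,-1],
    [0,0,0,0,-1],
    [0,0,0,0,-1],
    [0,0,0,0,-1],
    [0,0,0,0,-1],
  ],
  squeeze=25,
)

```text
time_s: 10.22
eef_pos: [0.5397, -0.0896, 0.1452]
tool_rot: [-89.7, -0.3, -103.7]
force: [1.7, 0.0, 0.9]
finger_gap: 0.132
```

```bash
python3 - <<'E'
from h import *
from bench import ctrl
d,e=snap("5"); s=ctrl.sense(); print(s["force"],s["finger_gap"]); v=s["eef_pos"]-AX; y=v@Sy*1000; z=v[2]*1000+18.7
r=np.hypot(y,z); a=np.degrees(np.arctan2(-y,z)); print("a,r",a,r,v@Sx)
for da in (-4,-8,-12,-16,-18.5):
    b=np.radians(a+da); print(da,round(-(-r*np.sin(b)-y),1),round(-(r*np.cos(b)-z),1))
E
```

```text
10.3167
[3.07505319 0.16920596 1.73801631] 0.13532603305654967
a,r 42.72964212013444 53.01126320125048 0.000788948325548944
-4 -2.8 -2.4
-8 -5.8 -4.6
-12 -8.9 -6.6
-16 -12.1 -8.4
-18.5 -14.2 -9.4
```

Emit:
move_arm(
  increments=[
    [-2.8,-2.4,0,0,-1],
    [-5.8,-4.6,0,0,-1],
    [-8.9,-6.6,0,0,-1],
    [-12.1,-8.4,0,0,-1],
    [-14.2,-9.4,0,0,-1],
    [-14.2,-9.4,0,0,-1],
    [-14.2,-9.4,0,0,-1],
    [-14.2,-9.4,0,0,-1],
  ],
)

```text
time_s: 10.98
eef_pos: [0.5427, -0.0773, 0.1545]
tool_rot: [-89.7, -0.5, -103.8]
force: [-0.1, -9.4, -0.8]
finger_gap: 0.132
```

```bash
python3 - <<'E'
from h import *
from bench import ctrl
d,e=snap("6"); s=ctrl.sense(); print(s["force"],s["finger_gap"]); v=s["eef_pos"]-AX; y=v@Sy*1000; z=v[2]*1000+18.7
print("a,r",np.degrees(np.arctan2(-y,z)),np.hypot(y,z))
f5=front(dict(np.load("s5.npz")),1); f6=front(d,1)
cv2.imwrite("pics/f6.png",cv2.resize(np.hstack([f5,f6]),None,fx=1.4,fy=1.4))
E
```

```text
11.0833
[-0.64314945 -9.1420824  -0.60440327] 0.1290280042760471
a,r 25.705394415801752 53.52239730671832
```

View pics/f6.png

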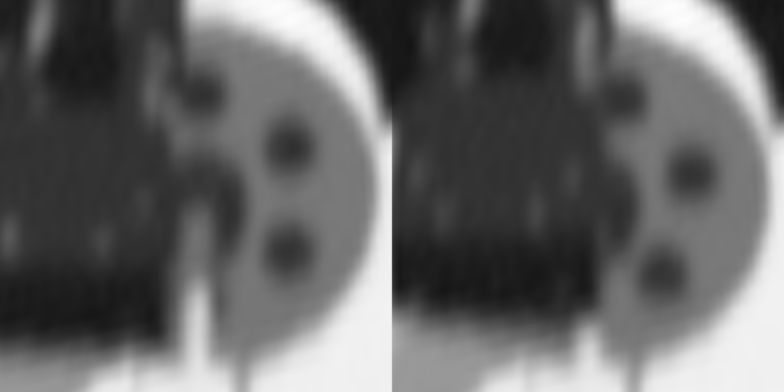

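Emit:
move_arm(
  increments=[
    [-2,-0.9,0,0,-1],
    [-3.9,-1.7,0,0,-1],
    [-3.9,-1.7,0,0,-1],
    [-3.9,-1.7,0,0,-1],
    [-3.9,-1.7,0,0,-1],
    [-3.9,-1.7,0,0,-1],
  ],
)

```text
time_s: 11.58
eef_pos: [0.5432, -0.0749, 0.1557]
tool_rot: [-89.8, -0.7, -103.8]
force: [0.0, -9.4, -3.9]
finger_gap: 0.136
```

```bash
python3 - <<'E'
from h import *
from bench import ctrl
d,e=snap("7"); s=ctrl.sense(); print(s["force"],s["finger_gap"],s["eef_pos"]); v=s["eef_pos"]-AX; y=v@Sy*1000; z=v[2]*1000+18.7
print("a,r",np.degrees(np.arctan2(-y,z)),np.hypot(y,z))
# compare right part of the face with earlier frames rotated
f7=front(d,1); cv2.imwrite("pics/f7.png",cv2.resize(np.hstack([front(dict(np.load("s6.npz")),1),f7]),None,fx=1.4,fy=1.4))
yy,xx=np.mgrid[:280,:280]; rr=np.hypot(xx-141,yy-140); m=((xx>160)&(rr<112)&(rr>55)).astype(np.uint8)
for n in ("s2","s4"):
    ref=front(dict(np.load(n+".npz")),1)
    for name,f in (("6",front(dict(np.load("s6.npz")),1)),("7",f7)):
        best=[]
        for a in np.arange(-40,40,.5):
            w=cv2.warpAffine(ref,cv2.getRotationMatrix2D((141,140),a,1),(280,280)); best.append((np.corrcoef(w[m>0],f[m>0])[0,1],a))
        print(n,name,max(best))
E
```

```text
11.6833
[-1.31829239 -8.53366145 -4.26359254] 0.13654289388415197 [ 0.54324788 -0.074897    0.15570714]
a,r 22.852852963792678 53.61568679663587
s2 6 (np.float64(0.9800426680622933), np.float64(21.0))
s2 7 (np.float64(0.9791792540481649), np.float64(19.0))
s4 6 (np.float64(0.9933181578925078), np.float64(-16.0))
s4 7 (np.float64(0.9860296719713778), np.float64(-18.0))
```

View pics/f7.png

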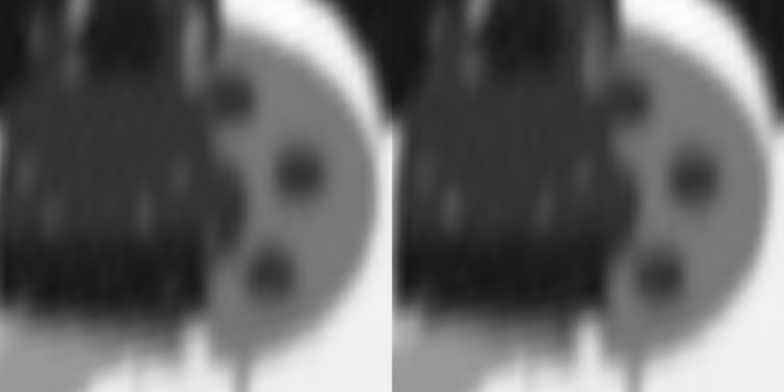

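Emit:
move_arm(
  increments=[
    [0,0,0,0,-1],
    [0,0,0,0,-1],
    [0,0,0,0,-1],
    [0,0,0,0,-1],
    [0,0,0,0,-1],
    [0,0,0,0,-1],
    [0,0,0,0,-1],
    [0,0,0,0,-1],
  ],
)

```text
time_s: 12.35
eef_pos: [0.5432, -0.075, 0.1557]
tool_rot: [-89.8, -0.7, -103.8]
force: [0.8, -4.6, -2.6]
finger_gap: 0.132
```

```bash
python3 - <<'E'
from h import *
from bench import ctrl, workorder
d,e=snap("8"); s=ctrl.sense(); print(s["force"],s["finger_gap"],s["eef_pos"])
yy,xx=np.mgrid[:280,:280]; rr=np.hypot(xx-141,yy-140); m=((xx>160)&(rr<112)&(rr>55))
f=front(d,1); ok=True
for n,t in (("s2",19),("s4",-18)):
    ref=front(dict(np.load(n+".npz")),1)
    b=max((np.corrcoef(cv2.warpAffine(ref,cv2.getRotationMatrix2D((141,140),a,1),(280,280))[m],f[m])[0,1],a) for a in np.arange(-40,40,.5)); print(n,b); ok&=abs(b[1]-t)<=3
P=cloud(d)-AX; kn=P[(np.abs(P@Sx)<.016)&(P[...,2]>-.01)&(P[...,2]<.03)&(P@Sy>.14)&(P@Sy<.22)]@Sy
print("collar outer end y mm (home 165, out 183):",kn.max()*1000)
if ok and kn.max()>.177: workorder.hand_in(); print("handed in")
E
```

```text
12.45
[ 1.66145616 -3.94892143 -2.64194073] 0.1299003871079078 [ 0.54320588 -0.07502162  0.1556686 ]
s2 (np.float64(0.9800463314569732), np.float64(19.0))
s4 (np.float64(0.9875546503803431), np.float64(-18.0))
collar outer end y mm (home 165, out 183): 188.53492027989662
the job is handed in; nothing more can be done
handed in
```

I pulled the brake knob fully out, found the heavy side by letting the rotor settle from each side, and handed the job in with the rim gripped and the heavy side down, at about 12.5 s of the 64 s allowed. The hand-in gave no verdict.

- **Brake:** The knob travelled about 18 mm until the pull force rose with no more movement. At the end its outer collar measured 188.5 mm from the axle. I expected about 165 mm if home and 183 mm if out, so it reads as out, though about 5 mm beyond what I expected.
- **Finding the heavy side:** Left free, the rotor first stopped with the index bar at about -8°. I turned it past and released it, and it rolled back and stopped at about +29°. Heavy side down is therefore near +10.5°. Each stop is about 18.5° short of that, inside the stated 17 to 25°.
- **Final hold:** I set the rotor by the recesses, because the gripper hides the index bar from the scene camera. The last image put it +19° from the first stop and -18° from the second, unchanged after a 0.7 s hold. The grip was on the 12 mm disc, with about 5 N at the wrist.

One early check disagreed: the automatic angle reading with the gripper over the disc was plainly wrong (126° against about 65° by the recesses), so I discarded it. I did not look again at the other items on the bench, but the arm stayed close to the stand throughout.

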